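# Set out the nuts, then unlatch the tow-cart coupler and hold its drawbar up off the ball

## Task

The mechanic is about to change the hitch ball and needs both hands free: first tip all five nuts out of the steel pot into the black parts tray for them, and stand the empty pot upright on the bench. Then pull the coupler's spring latch out sideways, lift the drawbar off the ball and finish still holding it raised in the gripper, with the coupler's lower rim at least 20 mm clear above the top of the ball. Leave the tray and everything else on the bench where they are.

Things in the scene. Friction and masses are not known exactly. Their poses are not given: they have to be found in the camera images.
- pot: the open steel pot that holds the five nuts at the start: a plain straight-sided round can without a handle, 64 outside diameter, 58 bore, 85 tall, wall 3, floor 4 thick, about 0.2 kg empty. Origin at the centre of its underside, z up towards its mouth. The oiled nuts slide out once it is tipped about 30 degrees or more past level, mouth down.
- nut1: a large steel hexagon nut, 22 across flats, 25.4 across corners, 11 thick, 25 g (one of five alike, all in the pot at the start). Origin at the centre of one flat face, z along its thread.
- nut2: a large steel hexagon nut, 22 across flats, 25.4 across corners, 11 thick, 25 g (one of five alike, all in the pot at the start). Origin at the centre of one flat face, z along its thread.
- nut3: a large steel hexagon nut, 22 across flats, 25.4 across corners, 11 thick, 25 g (one of five alike, all in the pot at the start). Origin at the centre of one flat face, z along its thread.
- nut4: a large steel hexagon nut, 22 across flats, 25.4 across corners, 11 thick, 25 g (one of five alike, all in the pot at the start). Origin at the centre of one flat face, z along its thread.
- nut5: a large steel hexagon nut, 22 across flats, 25.4 across corners, 11 thick, 25 g (one of five alike, all in the pot at the start). Origin at the centre of one flat face, z along its thread.
- tray: the black plastic parts tray, empty at the start: an open rectangular box 190 (its x) by 230 (its y), 45 tall, walls and floor 4 thick, loose, 0.6 kg. Origin at the centre of its underside.
- stand: fixed hitch stand: steel base plate 500 x 160 x 12. Origin on the bench straight under the ball; x runs level along the drawbar from the ball to the hinge, z up, y to the left of that. At the origin a square bar with the hitch ball, at x = 300 the clevis with the drawbar's hinge, at x = 350 to 400 the cart's cross-member, 260 wide, 112 tall.
- ball_top (a point): the top of the fixed steel hitch ball (48 diameter, its centre 88 above the bench, its top 112 above). Axes as the stand's.
- drawbar: grey drawbar stub, 50 x 50 square tube, with the dark coupler head over the ball (67 diameter, 72 wide at its cheeks, top 123 above the bench). About 1.4 kg, hinged at its rear; falls back if let go. Origin in the head, on the ball's axis, 95 above the bench; the hinge axis is its y through x = 300, z = 0; a positive turn about it lifts the head, up to 1.0 rad, once the latch is drawn.
- coupler_mouth (a point): centre of the lower rim of the coupler's socket, on the axis of the ball, 74 above the bench when coupled (14 below the ball's centre); it rides with the drawbar. With its axes those of the drawbar.
- latch (a joint): how far the coupler's latch pin is drawn out, m: 0 = home under the ball (locked), 0.032 = fully out. It slides along the drawbar's -y, out of the side of the head. A spring pulls it home: 4 N at home, 15 N at full travel. The pin clears the ball from about 0.025 on; until then the head cannot be lifted; keep it out until the head is off the ball.
- latch_grip (a point): middle of the latch's pull handle, a level steel rod of 16 diameter along the drawbar's y, 64.5 above the bench, 76 to the -y side of the ball, 19 towards the hinge. Bare for 18 each way when home, between the barrel (24 diameter) and the end disc (32 diameter, 7 thick). It moves with latch and drawbar. Fingers fit from above, one each side along the drawbar; lifting by it takes about 9 N.
- spray: bystander, to be left alone: a white plastic bottle with a blue cap, 72 diameter, 150 tall (sizes in mm).
- grease: bystander, to be left alone: a closed white jar with a black lid, 72 diameter, 55 tall (sizes in mm).
- socket: bystander, to be left alone: a short steel wrench socket standing on end, 30 diameter, 50 tall (sizes in mm).
- screwdriver: bystander, to be left alone: a screwdriver with a red handle, 200 long, lying (sizes in mm).
- tape: bystander, to be left alone: a grey roll of tape lying flat, 90 diameter, 25 high (sizes in mm).
- pliers: bystander, to be left alone: pliers with green handles, about 180 long, 18 high, lying flat (sizes in mm).

How it is judged:
By the outcome, as a careful person would: the job done as asked, in the order asked, and still so for the second after the job is handed in, while the arm keeps its last pose, push and grip.
It also fails if it takes over 58 s, if anything falls off the work surface, if the arm or the gripper's body presses on something with over 40 N, if the wrist force passes 120 N, or if a joint passes its speed limit or range.

## Robot

A 6-joint arm with a two-finger parallel gripper is mounted at the origin on the work surface. World frame = base frame: x ahead of the robot, y to its left, z up, the work surface at z = 0. Lengths are in m, angles in rad, forces in N, time in s.
With the tool pointing down it reaches from about 0.375 to 0.925 m from the base axis. Payload 5.7 kg.
Tool frame: the origin (TCP) lies midway between the tips of the shut fingers; the grasp point (between the pads) lies 19 mm behind it; z points along the fingers, y is the line along which they close (so a half turn about z gives the same grasp; the last joint's range is limited). The gripper opens to 88 mm and grips with 3 to 60 N. Pads are 20 mm wide; open, the fingers measure 115 mm over their backs; the gripper's body (75 mm by 178 mm) begins 61 mm behind the grasp point.
Start: joints at [1.208, 0.359, 1.51, -0, 1.272, -0.115], TCP at [0.147, 0.582, 0.223] pointing down, gripper open.
Joint ranges: [-2.97, 2.97], [-1.01, 2.36], [0.21, 2.38], [-0.96, 4.11], [0.2, 2.71], [-2.98, 2.98]. Speed limits (rad/s): [2.39, 2.39, 3.14, 3.14, 3.14, 3.14].

## Interface

Orientations are given as a unit quaternion [x, y, z, w].
In Python, from bench import move_ptp, servo_line, goto_joints, move_gripper, sleep, inverse_kinematics, capture, PlanningError, close_job, spot_in, silhouettes, current_clock, current_joint_pos, current_qvel, current_joint_torque, current_position, current_orientation, current_force, current_torque, current_finger_gap, current_grip_force gives the robot as it stands. Calls block until the motion is done:
- move_ptp(position, orientation): joint-space move of the TCP to a pose.
- servo_line(position, orientation=None, rate=0.15, contact_N=None): straight line of the TCP; orientation=None keeps the orientation; rate is the mean speed in m/s. With contact_N (N) it stops when the force on the tool has changed by that much, and returns True; else False.
- goto_joints(angles): joint-space move.
- move_gripper(opening): finger opening in m; the grip force is fixed at half the most; returns when the fingers have stopped.
- sleep(seconds).
- inverse_kinematics(position, orientation): joint angles nearest the present ones, or None.
- capture(name): name is "side" or "top"; returns a dict with "image" (384x512x3 uint8, blue, green, red), "range_z" (384x512 float32, m along the optical axis (not along the pixel's ray), 0 where there is no reading), "intrinsics" (3x3 intrinsics, pixels), "k1" (the pictures are not rectified: a ray, as slopes to the right and down, at radius r is drawn at 1 + k1 r^2 times it, then the intrinsics apply), "R" (3x3) and "t" (3): a world point X has camera coordinates R X + t. Camera axes: x right, y down, z forward; pixel columns grow to the right and rows downward; lengths in m; the calibration is good to about 2 mm. A picture is of the moment at which its call begins.
A pose or a line that the arm cannot do raises PlanningError and nothing moves.
- close_job(): hands the job in; it is judged then, once.
Trained networks look in the newest picture that a camera, given by its name, has taken for a name from the list of things; names that differ only in an ending like _2 or _b are one class to them, and where a whole thing is asked for, a point or a joint stands for the part that bears it (a point fixed in the world has none). Each returns a list of dicts, best first, with "conf" (0 to 1); they miss things now and then, are a little off and sometimes report something else, mostly with a low value. They report only what shows in the picture. A call takes as long as a camera call.
- spot_in(camera, query): "xy" ([column, row] in pixels, amid what is visible of it).
- silhouettes(camera, query): "region" (384x512 bool, what is visible of it) and "xy" ([column, row] in pixels, amid what is visible of it).
Readings, each from a call of its own:
- current_clock(): time.
- current_joint_pos(): joint angles.
- current_qvel(): joint speeds.
- current_joint_torque(): joint torques, N m.
- current_position(): TCP position.
- current_orientation(): TCP orientation.
- current_force(): force on the tool from outside, world axes, zero at the start.
- current_torque(): the same for the moment, N m.
- current_finger_gap(): finger opening in m.
- current_grip_force(): force on a finger pad.
Only numpy, scipy, OpenCV 4.12 (cv2) and the standard library are available. Lean on these libraries where they do the work, as an engineer would, in place of code of your own. Each camera call takes 0.05 s, during which the arm holds its last target. There are 200 camera calls.

## Working session

There is one attempt and no reset: what is moved stays moved. The work goes in short steps, each a Python script; the robot and the scene stay as the last script left them, time stands still between calls to the robot, and variables do not carry over. Pictures are saved under pics/ and viewed, at most 11 in all, crops included, and the job is handed in when it is done.

```bash
mkdir -p pics; ls
cat > h.py <<'E'
import numpy as np, cv2
from bench import *
def cloud(c, mask=None):
    z=c["range_z"]; K=c["intrinsics"]; h,w=z.shape
    v,u=np.nonzero((z>0) if mask is None else (mask&(z>0)))
    return topw(c,np.c_[u,v].astype(float),z[v,u])
def topw(c,px,z):
    K=np.array(c["intrinsics"],float)
    k1=float(c["k1"])
    n=cv2.undistortPoints(np.asarray(px,float).reshape(-1,1,2),K,np.array([k1,0,0,0,0.])).reshape(-1,2)
    P=np.c_[n,np.ones(len(n))]*np.asarray(z).reshape(-1,1)
    return (P-np.array(c["t"]))@np.array(c["R"])
def proj(c,X):
    P=np.atleast_2d(X)@np.array(c["R"]).T+np.array(c["t"])
    n=P[:,:2]/P[:,2:]; n=n*(1+c["k1"]*(n**2).sum(1,keepdims=True))
    K=np.array(c["intrinsics"]); return n*[K[0,0],K[1,1]]+[K[0,2],K[1,2]]
E
python3 - <<'E'
from h import *
ims=[]
for n in("side","top"):
    c=capture(n); ims.append(c["image"]); cv2.imwrite(f"pics/{n}0.png",c["image"])
    print(n,np.round(-np.array(c["R"]).T@c["t"],3),np.round(c["R"],2).tolist(),c["intrinsics"],c["k1"])
    for q in "pot tray stand drawbar latch latch_grip coupler_mouth spray grease socket screwdriver tape pliers nut1".split():
        for s in silhouettes(n,q)[:2]:
            if s["conf"]<.3: continue
            p=cloud(c,s["region"])
            if len(p): print(q,round(s["conf"],2),np.round(s["xy"]),len(p),np.round(np.percentile(p,[3,50,97],axis=0),3).tolist())
print(current_clock())
E
```

```text
bench.py
pics
side [ 0.406 -0.947  0.727] [[0.99, -0.13, 0.01], [-0.06, -0.56, -0.83], [0.12, 0.82, -0.56]] [[443.89163572   0.         253.1101386 ]
 [  0.         443.89163572 180.99995326]
 [  0.           0.           1.        ]] -0.03921336294814095
pot 0.9 [272. 194.] 925 [[0.561, -0.051, 0.0], [0.589, -0.04, 0.054], [0.621, 0.073, 0.086]]
pot 0.49 [260. 128.] 2192 [[0.484, 0.166, 0.065], [0.602, 0.263, 0.105], [0.775, 0.321, 0.122]]
tray 0.77 [290. 300.] 9940 [[0.472, -0.462, 0.002], [0.574, -0.34, 0.005], [0.675, -0.215, 0.045]]
tray 0.66 [270. 196.] 802 [[0.561, -0.051, 0.006], [0.588, -0.042, 0.056], [0.617, 0.011, 0.085]]
stand 0.65 [282. 135.] 7352 [[0.437, 0.175, 0.005], [0.67, 0.267, 0.049], [0.876, 0.379, 0.122]]
drawbar 0.93 [264. 126.] 2213 [[0.484, 0.166, 0.066], [0.604, 0.264, 0.106], [0.776, 0.325, 0.122]]
latch 0.5 [282. 137.] 7356 [[0.436, 0.176, 0.006], [0.669, 0.267, 0.05], [0.878, 0.378, 0.122]]
latch 0.39 [315. 194.] 639 [[0.676, -0.028, 0.005], [0.705, -0.012, 0.041], [0.741, 0.029, 0.058]]
latch_grip 0.38 [186. 297.] 1035 [[0.278, -0.357, 0.004], [0.364, 
[... 2176 characters left out ...]
027]]
screwdriver 0.3 [311. 262.] 411 [[0.344, -0.144, 0.007], [0.383, -0.11, 0.024], [0.428, -0.062, 0.028]]
tape 0.7 [290. 274.] 391 [[0.344, -0.144, 0.007], [0.38, -0.102, 0.024], [0.426, -0.061, 0.028]]
tape 0.57 [134. 162.] 4347 [[0.478, 0.198, 0.071], [0.602, 0.281, 0.119], [0.789, 0.337, 0.125]]
pliers 0.65 [374. 269.] 848 [[0.27, -0.351, 0.002], [0.359, -0.298, 0.014], [0.431, -0.278, 0.018]]
pliers 0.41 [387. 185.] 7155 [[0.474, -0.455, 0.0], [0.57, -0.342, 0.004], [0.667, -0.223, 0.044]]
nut1 0.63 [261. 178.] 65 [[0.576, -0.027, 0.032], [0.586, -0.017, 0.037], [0.595, -0.007, 0.04]]
nut1 0.54 [131. 162.] 4273 [[0.478, 0.199, 0.072], [0.601, 0.281, 0.119], [0.788, 0.337, 0.125]]
1.5
```

View pics/side0.png

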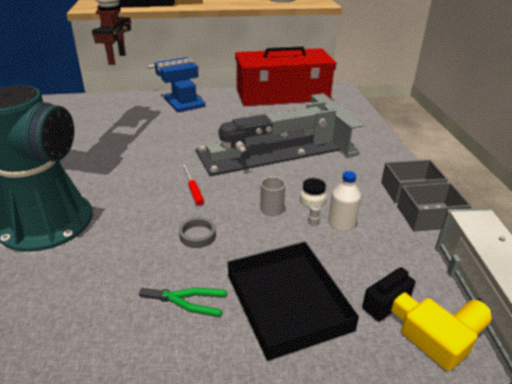

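View pics/top0.png

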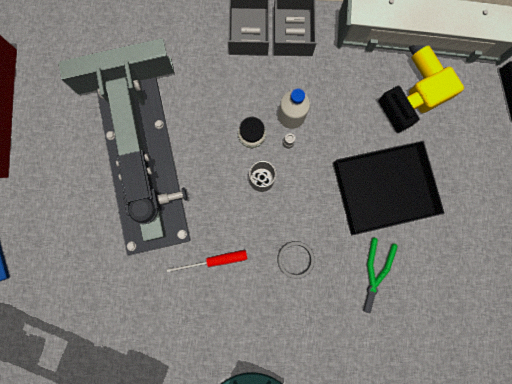

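The side view shows the pot at about (272,196), the tray at (290,300) and the drawbar at (263,127). The top view shows the pot at (262,176), the tray at (388,188), the coupler head at (140,210) and the latch handle at (178,195). I'll fit exact poses and check reachability.

Run:
```python
from h import *
from scipy.optimize import least_squares
from scipy.spatial.transform import Rotation as R
C={n:capture(n) for n in("side","top")}
P={n:cloud(C[n]) for n in C}
def sel(p,lo,hi): return p[((p>lo)&(p<hi)).all(1)]
def circ(p,r):
    f=least_squares(lambda q:np.hypot(*(p[:,:2]-q).T)-r,p[:,:2].mean(0),loss='soft_l1',f_scale=.002); return np.round(f.x,4),len(p),np.abs(f.fun).mean().round(4)
for n in P:
    q=sel(P[n],[.54,-.07,.015],[.64,.03,.1]); d=np.hypot(*(q[:,:2]-[.588,-.017]).T)
    print(n,'pot rim',circ(q[(q[:,2]>.08)],.0305),'wall',circ(q[(q[:,2]<.078)&(d>.027)],.032),'ztop',np.percentile(q[:,2],98))
    q=sel(P[n],[.45,-.48,.036],[.7,-.2,.06]); r=cv2.minAreaRect(q[:,:2].astype(np.float32)); print('tray',r,np.percentile(q[:,2],[50,95]),len(q))
    # drawbar / head top
    q=sel(P[n],[.45,.2,.117],[.8,.36,.13]); 
    h=q[q[:,0]<.55]; print('head',circ(h,.0335),len(h),np.median(h[:,2]),np.percentile(h[:,:2],[1,99],axis=0).round(3).tolist())
    hd=sel(P[n],[.45,.13,.045],[.58,.225,.09]); hs=silhouettes(n,"latch_grip")
    print('handle all',len(hd),np.percentile(hd,[2,50,98],axis=0).round(3).tolist())
    # stand plate
    q=sel(P[n],[.4,.12,.008],[.95,.5,.016]); r=cv2.minAreaRect(q[:,:2].astype(np.float32)); print('plate',r)
    q=sel(P[n],[.6,.15,.06],[.95,.5,.14]); m=sel(q,[.8,.1,.1],[.95,.5,.14]); 
    if len(m)>5: print('cross',cv2.minAreaRect(m[:,:2].astype(np.float32)),len(m))
c=C["top"]; big=cv2.resize(c["image"][60:280,80:230],None,fx=3.5,fy=2.7*1.0); cv2.imwrite("pics/crop.png",cv2.resize(c["image"][70:270,70:220],None,fx=3,fy=3))
# IK test
for tilt in(0,15,30):
  for g in((.588,-.018,.05),(.588,-.018,.2),(.57,-.28,.17),(.57,-.34,.17)):
    a=np.arctan2(g[1],g[0]); t=np.radians(tilt)
    z=np.array([np.cos(a)*np.cos(t),np.sin(a)*np.cos(t),-np.sin(t)])
    for s in(1,-1):
        y=s*np.array([-np.sin(a),np.cos(a),0]); o=R.from_matrix(np.c_[np.cross(y,z),y,z]).as_quat()
        j=inverse_kinematics(np.array(g)+.019*z,o); print(tilt,g,s,None if j is None else np.round(j,2))
```

```text
side pot rim (array([ 0.591, -0.02 ]), 114, np.float64(0.0012)) wall (array([ 0.5909, -0.0181]), 590, np.float64(0.0014)) ztop 0.08653920113473258
tray ((0.5711654424667358, -0.3358420729637146), (0.19107960164546967, 0.23410910367965698), 13.525774002075195) [0.04299144 0.04648419] 1335
head (array([0.51  , 0.2766]), 140, np.float64(0.0095)) 140 0.12003074041761566 [[0.484, 0.235], [0.549, 0.289]]
handle all 228 [[0.46, 0.158, 0.047], [0.531, 0.202, 0.069], [0.556, 0.224, 0.088]]
plate ((0.6566652655601501, 0.28460055589675903), (0.504932165145874, 0.19955773651599884), 8.319992065429688)
cross ((0.8365729451179504, 0.3399011492729187), (0.09951944649219513, 0.26846015453338623), 14.442121505737305) 742
top pot rim (array([ 0.5865, -0.0182]), 113, np.float64(0.0008)) wall (array([ 0.5847, -0.0178]), 226, np.float64(0.0017)) ztop 0.08671055945623889
tray ((0.5679106712341309, -0.33676955103874207), (0.19219090044498444, 0.232913538813591), 13.505385398864746) [0.04358769 0.04717392] 715
head (array([0.5083, 0.2801]), 657, np.float64(0.0095)) 657 0.12104713846169116 [[0.476, 0.236], [
[... 501 characters left out ...]
) -1 None
0 (0.57, -0.34, 0.17) 1 None
0 (0.57, -0.34, 0.17) -1 None
15 (0.588, -0.018, 0.05) 1 None
15 (0.588, -0.018, 0.05) -1 None
15 (0.588, -0.018, 0.2) 1 None
15 (0.588, -0.018, 0.2) -1 None
15 (0.57, -0.28, 0.17) 1 None
15 (0.57, -0.28, 0.17) -1 None
15 (0.57, -0.34, 0.17) 1 None
15 (0.57, -0.34, 0.17) -1 None
30 (0.588, -0.018, 0.05) 1 None
30 (0.588, -0.018, 0.05) -1 None
30 (0.588, -0.018, 0.2) 1 None
30 (0.588, -0.018, 0.2) -1 None
30 (0.57, -0.28, 0.17) 1 [-0.67  0.51  2.34  2.87  0.77  1.66]
30 (0.57, -0.28, 0.17) -1 [-0.67  0.51  2.34  2.87  0.77 -1.48]
30 (0.57, -0.34, 0.17) 1 [-0.74  0.52  2.28  2.88  0.71  1.67]
30 (0.57, -0.34, 0.17) -1 [-0.74  0.52  2.28  2.88  0.71 -1.47]
```

View pics/crop.png

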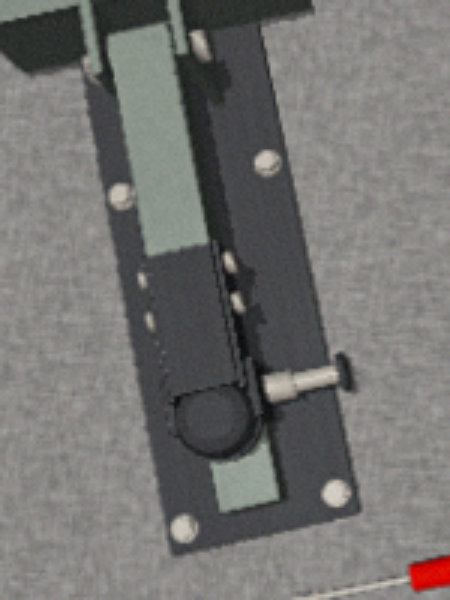

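The picture shows the handle at (310,380) in the crop, pointing to the drawbar's right, with the head at (215,420). Next, a search for feasible tool directions for holding and pouring the pot.

```bash
cat >> h.py <<'E'
from scipy.spatial.transform import Rotation as Rot
def frame(az,tilt,s):
    a,t=np.radians([az,tilt]); z=np.array([np.cos(a)*np.cos(t),np.sin(a)*np.cos(t),-np.sin(t)])
    y=s*np.array([-np.sin(a),np.cos(a),0]); return Rot.from_matrix(np.c_[np.cross(y,z),y,z])
def ikg(g,r): # grasp point -> joints
    return inverse_kinematics(np.asarray(g)+.019*r.as_matrix()[:,2],r.as_quat())
E
python3 - <<'E'
from h import *
import time
t0=time.time(); print(current_clock())
for g in((.588,-.018,.055),(.588,-.018,.2),(.57,-.336,.15),(.57,-.336,.25)):
  print(g)
  for tilt in(0,10,20,30,40,50):
    o=[]
    for az in range(-180,180,20):
        j=[ikg(g,frame(az,tilt,s)) for s in(1,-1)]
        j=[x for x in j if x is not None]
        if j: o.append((az,[np.round(x,1).tolist() for x in j]))
    print(tilt,[(a,len(b)) for a,b in o], o[0] if o else '', o[-1] if o else '')
print(current_clock(),time.time()-t0)
E
```

```text
1.7
(0.588, -0.018, 0.055)
0 [(-180, 2), (-160, 2), (-140, 2), (-120, 2), (-20, 2), (20, 2), (40, 2), (60, 2), (80, 2), (100, 2), (120, 2), (140, 2), (160, 2)] (-180, [[-0.1, 1.4, 0.6, -0.2, 2.7, 1.4], [-0.1, 1.4, 0.6, -0.2, 2.7, -1.8]]) (160, [[-0.2, 1.4, 0.6, 0.3, 2.6, 1.8], [-0.2, 1.4, 0.6, 0.3, 2.6, -1.3]])
10 [(-180, 2), (-160, 2), (-140, 2), (-120, 2), (20, 2), (40, 2), (60, 2), (80, 2), (100, 2), (120, 2), (140, 2), (160, 2)] (-180, [[-0.1, 1.3, 0.7, -0.2, 2.5, 1.4], [-0.1, 1.3, 0.7, -0.2, 2.5, -1.7]]) (160, [[-0.2, 1.3, 0.7, 0.2, 2.5, 1.8], [-0.2, 1.3, 0.7, 0.2, 2.5, -1.4]])
20 [(-180, 2), (-160, 2), (-140, 2), (-120, 2), (-100, 2), (40, 2), (60, 2), (80, 2), (100, 2), (120, 2), (140, 2), (160, 2)] (-180, [[-0.1, 1.2, 0.8, -0.1, 2.4, 1.5], [-0.1, 1.2, 0.8, -0.1, 2.4, -1.7]]) (160, [[-0.2, 1.2, 0.8, 0.2, 2.3, 1.7], [-0.2, 1.2, 0.8, 0.2, 2.3, -1.4]])
30 [(-180, 2), (-160, 2), (-140, 2), (-120, 2), (-100, 2), (20, 2), (40, 2), (60, 2), (80, 2), (100, 2), (120, 2), (140, 2), (160, 2)] (-180, [[-0.1, 1.1, 0.9, -0.1, 2.2, 1.5], [-0.1, 1.1, 0.9, -0.1, 2.2, -1.7]]) (160, [[-0.2, 1.1,
[... 5191 characters left out ...]
.5, 1.1, 0.5, -0.3, 2.6, -1.9]])
40 [(-180, 2), (-160, 2), (-140, 2), (-120, 2), (-100, 2), (-20, 2), (0, 2), (20, 2), (40, 2), (60, 2), (80, 2), (100, 2), (120, 2), (140, 2), (160, 2)] (-180, [[-0.5, 0.9, 0.7, -0.4, 2.2, 1.0], [-0.5, 0.9, 0.7, -0.4, 2.2, -2.2]]) (160, [[-0.6, 1.0, 0.6, -0.2, 2.4, 1.3], [-0.6, 1.0, 0.6, -0.2, 2.4, -1.9]])
50 [(-180, 2), (-160, 2), (-140, 2), (-120, 2), (-100, 2), (-80, 1), (-60, 2), (-40, 2), (-20, 2), (0, 1), (20, 2), (40, 2), (60, 2), (80, 2), (100, 2), (120, 2), (140, 2), (160, 2)] (-180, [[-0.5, 0.8, 0.8, -0.3, 2.1, 1.0], [-0.5, 0.8, 0.8, -0.3, 2.1, -2.1]]) (160, [[-0.6, 0.9, 0.8, -0.2, 2.2, 1.3], [-0.6, 0.9, 0.8, -0.2, 2.2, -1.8]])
1.7 2.367851734161377
```

Run:
```python
from h import *
g=np.array([.5885,-.0185,.058])
for az in(45,60,75):
  for s in(1,-1):
    r=frame(az,25,s); z=r.as_matrix()[:,2]
    for p in(g-.09*z+[0,0,.15],g-.09*z,g,g+[0,0,.15]):
        j=ikg(p,r); print(az,s,p.round(2),None if j is None else j.round(2))
    for rr in(0,90,180):
        q=frame(az,12,s)*Rot.from_euler('z',rr,degrees=True); j=ikg([.57,-.336,.15],q); print('  pour',rr,None if j is None else j.round(2), (q*frame(az,25,s).inv()).as_matrix()[:,2].round(2))
```

```text
45 1 [ 0.53 -0.08  0.25] [-0.96  0.45  2.08  1.17  1.32  2.2 ]
45 1 [ 0.53 -0.08  0.1 ] [-0.96  0.79  2.12  1.3   1.19  1.82]
45 1 [ 0.59 -0.02  0.06] [-0.77  0.88  2.1   1.51  1.14  1.75]
45 1 [ 0.59 -0.02  0.21] [-0.77  0.53  2.08  1.35  1.19  2.14]
  pour 0 [-1.18  0.92  1.56  1.13  1.64  2.18] [-0.16 -0.16  0.97]
  pour 90 [-1.18  0.92  1.56  1.13  1.64 -2.54] [ 0.35 -0.93  0.09]
  pour 180 [-1.18  0.92  1.56  1.13  1.64 -0.96] [-0.43 -0.43 -0.8 ]
45 -1 [ 0.53 -0.08  0.25] [-0.96  0.45  2.08  1.17  1.32 -0.94]
45 -1 [ 0.53 -0.08  0.1 ] [-0.96  0.79  2.12  1.3   1.19 -1.33]
45 -1 [ 0.59 -0.02  0.06] [-0.77  0.88  2.1   1.51  1.14 -1.39]
45 -1 [ 0.59 -0.02  0.21] [-0.77  0.53  2.08  1.35  1.19 -1.  ]
  pour 0 [-1.18  0.92  1.56  1.13  1.64 -0.96] [-0.16 -0.16  0.97]
  pour 90 [-1.18  0.92  1.56  1.13  1.64  0.61] [ 0.35 -0.93  0.09]
  pour 180 [-1.18  0.92  1.56  1.13  1.64  2.18] [-0.43 -0.43 -0.8 ]
60 1 [ 0.55 -0.09  0.25] [-0.9   0.54  1.84  1.01  1.49  2.27]
60 1 [ 0.55 -0.09  0.1 ] [-0.9   0.81  1.88  1.05  1.33  2.  ]
60 1 [ 0.59 -0.02  0.06] [-0.75  0.88  1.91  1.2   1.24  1
[... 947 characters left out ...]
-0.7   0.66  1.7   0.96  1.54  2.26]
  pour 0 [-1.04  1.06  1.11  0.89  2.03  2.29] [-0.06 -0.22  0.97]
  pour 90 [-1.04  1.06  1.11  0.89  2.03 -2.43] [ 0.77 -0.63  0.09]
  pour 180 [-1.04  1.06  1.11  0.89  2.03 -0.86] [-0.16 -0.58 -0.8 ]
75 -1 [ 0.57 -0.1   0.25] [-0.82  0.64  1.61  0.89  1.68 -0.84]
75 -1 [ 0.57 -0.1   0.1 ] [-0.82  0.86  1.64  0.88  1.52 -1.04]
75 -1 [ 0.59 -0.02  0.06] [-0.7   0.91  1.71  0.98  1.4  -1.09]
75 -1 [ 0.59 -0.02  0.21] [-0.7   0.66  1.7   0.96  1.54 -0.88]
  pour 0 [-1.04  1.06  1.11  0.89  2.03 -0.86] [-0.06 -0.22  0.97]
  pour 90 [-1.04  1.06  1.11  0.89  2.03  0.71] [ 0.77 -0.63  0.09]
  pour 180 [-1.04  1.06  1.11  0.89  2.03  2.29] [-0.16 -0.58 -0.8 ]
```

```bash
cat >> h.py <<'E'
def tcp(g,r): return np.asarray(g)+.019*r.as_matrix()[:,2]
def say(*a): print(*a,'t',round(current_clock(),2),'F',np.round(current_force(),1),'gap',round(current_finger_gap(),4),'grip',round(current_grip_force(),1))
E
python3 - <<'E'
from h import *
g=np.array([.5885,-.0185,.058]); r=frame(60,25,-1); q=r.as_quat(); z=r.as_matrix()[:,2]
move_ptp(tcp(g-.09*z+[0,0,.15],r),q); say('hi')
servo_line(tcp(g-.09*z,r),rate=.25); say('pre')
print(servo_line(tcp(g,r),rate=.12,contact_N=6)); say('at',current_position()-tcp(g,r))
c=capture("top"); cv2.imwrite("pics/grasp.png",np.hstack([c["image"][80:280,140:340],capture("side")["image"][100:300,140:340]]))
E
```

```text
hi t 4.45 F [-0.9 -0.3  0.2] gap 0.088 grip 0.0
pre t 5.2 F [ 0.8  0.2 -0.6] gap 0.0878 grip 0.0
False
at [ 0.00011612 -0.00031118  0.00021895] t 6.1 F [-0.   0.2  0. ] gap 0.0879 grip 0.0
```

View pics/grasp.png

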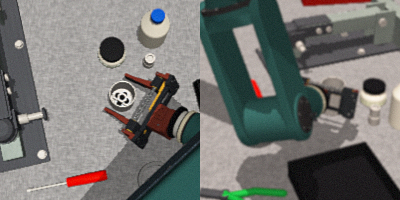

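The pot at (122,95) in the left half sits between the open fingers. I'll close, lift and pour.

Run:
```python
from h import *
g=np.array([.5885,-.0185,.058]); r=frame(60,25,-1)
move_gripper(.05); say('closed')
servo_line(tcp(g+[0,0,.15],r),rate=.2); say('up')
if current_finger_gap()<.058: raise SystemExit
rp=frame(60,12,-1); p=np.array([.555,-.315,.155])
move_ptp(tcp(p,rp),rp.as_quat()); say('over')
j=np.array(current_joint_pos()); 
for d in(60,95,110,122,134,146,160,180):
    k=j.copy(); k[5]+=np.radians(d); goto_joints(k)
say('tipped')
k[5]=j[5]+np.radians(160); goto_joints(k); k[5]=j[5]+np.radians(180); goto_joints(k)
say('tipped2')
c=capture("top"); s=capture("side"); cv2.imwrite("pics/pour.png",np.hstack([c["image"][80:280,260:460],s["image"][180:380,190:390]]))
```

```text
closed t 6.72 F [-0.5 -1.7  1.6] gap 0.0622 grip 30.0
up t 7.62 F [ 0.8 -0.2 -4.2] gap 0.0617 grip 30.0
over t 8.78 F [-0.9 -0.  -2.8] gap 0.0626 grip 30.0
tipped t 12.47 F [-0.7  0.4 -2.3] gap 0.0622 grip 30.0
tipped2 t 13.32 F [ 0.2  0.1 -1.9] gap 0.0619 grip 30.0
```

View pics/pour.png

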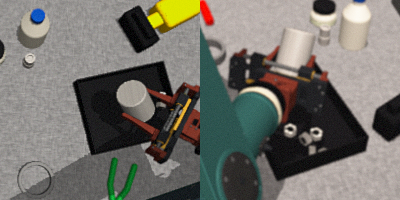

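The right half shows the pot inverted at (298,45) with nuts in the tray near (305,140). I'll turn the pot back upright, clear the tray and count.

Run:
```python
from h import *
g=np.array([.5885,-.0185,.058]); r=frame(60,25,-1)
j=np.array(current_joint_pos()); j[5]-=np.pi; goto_joints(j)
move_ptp(tcp(g+[0,0,.15],r),r.as_quat()); say('back')
c=capture("top"); s=capture("side")
for n,cc in(("top",c),("side",s)):
    for d in silhouettes(n,"nut1"): print(n,round(d["conf"],2),np.round(d["xy"]),np.median(cloud(cc,d["region"]),0).round(3))
a=cv2.resize(c["image"][130:245,325:450],(400,368)); b=cv2.resize(s["image"][235:350,225:350],(400,368))
cv2.imwrite("pics/count.png",np.vstack([np.hstack([a,b]),cv2.resize(s["image"][100:200,220:420],(800,232)) if 0 else np.hstack([cv2.resize(s["image"][120:220,220:395],(400,229)),cv2.resize(c["image"][100:200,180:355],(400,229))])]))
```

```text
back t 17.23 F [ 0.7 -0.1 -1.8] gap 0.0625 grip 30.0
top 0.5 [402. 178.] [ 0.596 -0.378  0.015]
top 0.41 [420. 182.] [ 0.577 -0.421  0.024]
side 0.61 [315. 214.] [ 0.685 -0.097  0.03 ]
side 0.56 [291. 321.] [ 0.573 -0.396  0.02 ]
side 0.55 [306. 316.] [ 0.597 -0.383  0.014]
side 0.44 [301. 330.] [ 0.577 -0.428  0.026]
side 0.22 [318. 123.] [0.795 0.288 0.094]
```

View pics/count.png

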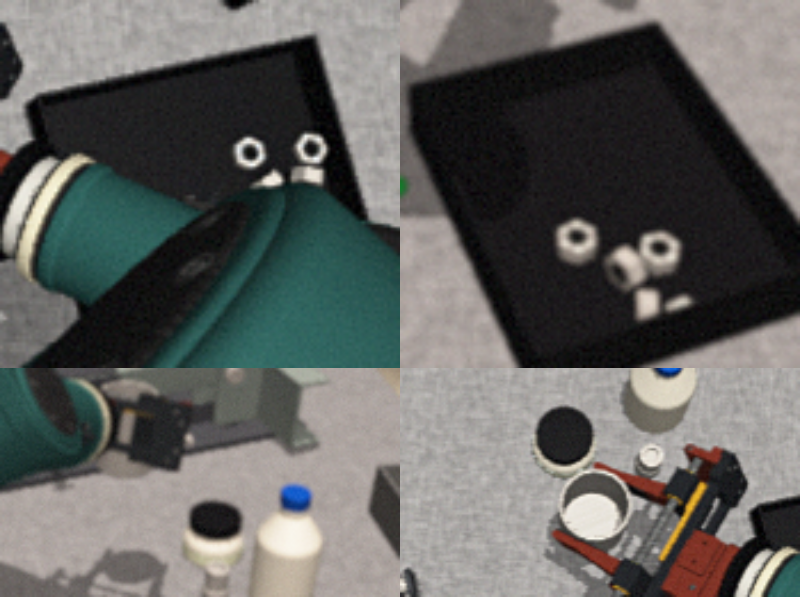

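All five nuts are in the tray: the upper-right view shows them at (577,240), (625,268), (660,252), (648,305) and (680,302). The pot is empty. I'll stand it up, back off and measure the latch.

Run:
```python
from h import *
g=np.array([.5885,-.0185,.058]); r=frame(60,25,-1); z=r.as_matrix()[:,2]
servo_line(tcp(g+[0,0,.012],r),rate=.2)
print(servo_line(tcp(g-[0,0,.003],r),rate=.03,contact_N=3)); say('down',current_position()-tcp(g,r))
move_gripper(.088)
servo_line(tcp(g-.09*z,r),rate=.25); say('off')
servo_line(tcp(g-.09*z+[0,0,.1],r),rate=.3)
C={}
for n in("side","top"):
    C[n]=capture(n)
    P=cloud(C[n]); 
    for s in silhouettes(n,"pot")[:1]: print('pot',np.percentile(cloud(C[n],s["region"]),[3,50,97],axis=0).round(3).tolist())
    np.save(n+".npy",P)
    for s in silhouettes(n,"latch_grip")[:2]: print(n,s["conf"],s["xy"],np.median(cloud(C[n],s["region"]),0).round(4))
    cv2.imwrite(f"pics/l_{n}.png",C[n]["image"])
import pickle; pickle.dump(C,open("C.pkl","wb"))
a=cv2.resize(C["top"]["image"][170:230,120:200],(400,300)); b=cv2.resize(C["side"]["image"][105:165,195:275],(400,300),interpolation=cv2.INTER_CUBIC)
cv2.imwrite("pics/latch.png",np.hstack([a,b]))
say()
```

```text
True
down [ 4.78249634e-04 -1.58855095e-04 -9.90955446e-05] t 18.72 F [0.1 0.4 4. ] gap 0.0624 grip 30.0
off t 19.82 F [ 0.5  0.1 -0.2] gap 0.0877 grip 0.0
pot [[0.561, -0.051, 0.007], [0.585, -0.044, 0.051], [0.618, 0.01, 0.085]]
pot [[0.556, -0.047, -0.001], [0.595, -0.018, 0.013], [0.616, 0.012, 0.086]]
top 0.58 [178.6, 192.3] [0.5343 0.1799 0.0713]
t 20.61 F [-0.8  0.4  0.4] gap 0.0879 grip 0.0
```

View pics/latch.png

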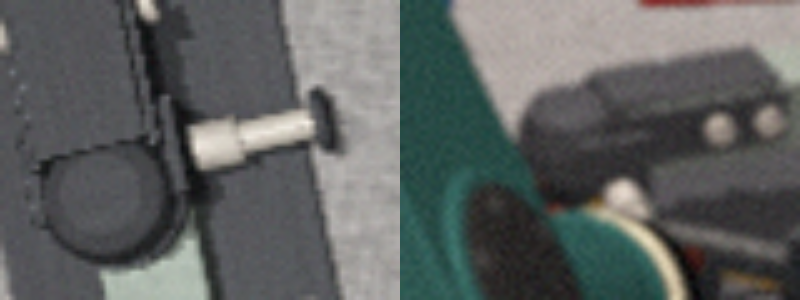

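The left half shows the bare rod from (242,137) to (312,125), its disc at (322,120) and the head centre at (108,200). Now a fit of the drawbar pose.

Run:
```python
from h import *
import pickle
from scipy.optimize import least_squares
C=pickle.load(open("C.pkl","rb")); c=C["top"]; P=np.load("top.npy")
pix=lambda u,v,z:(lambda a,b:(a+(b-a)*(z-a[2])/(b[2]-a[2])))(topw(c,[[u,v]],[.5])[0],topw(c,[[u,v]],[1.])[0])
for nm,(x,y),z in(("rod in",(242,137),.0705),("rod out",(312,125),.0705),("disc",(322,120),.0645),("head",(108,200),.121)):
    print(nm,pix(120+(x+.5)/5-.5,170+(y+.5)/5-.5,z).round(4))
def sel(lo,hi): return P[((P>lo)&(P<hi)).all(1)]
t=sel([.62,.24,.112],[.74,.36,.13]); r=cv2.minAreaRect(t[:,:2].astype(np.float32)); print('tube',r,np.median(t[:,2]))
b=[(m:=t[abs(t[:,0]-x)<.006])[:,1] for x in np.arange(.63,.73,.012)]
cy=[(np.percentile(y,2)+np.percentile(y,98))/2 for y in b]; k=np.polyfit(np.arange(.63,.73,.012),cy,1); print('centre line slope deg',np.degrees(np.arctan(k[0])),'y at .51',np.polyval(k,.51))
h=sel([.45,.2,.1],[.53,.33,.13]); 
# front half outline of the head: extreme points by angle
c0=np.array([.508,.264])
d=h[:,:2]-c0; th=np.degrees(np.arctan2(d[:,1],d[:,0])); E=[]
for a in range(100,285,8):
    m=abs((th%360)-a)<4
    if m.any(): i=np.argmax(np.hypot(*d[m].T)); E.append(h[m][i,:2])
E=np.array(E); f=least_squares(lambda q:np.hypot(*(E-q[:2]).T)-q[2],[*c0,.0335],loss='soft_l1',f_scale=.001); print('head circle',f.x.round(4))
rod=sel([.50,.15,.055],[.56,.205,.09]); print('rod pts',len(rod),np.percentile(rod,[5,50,95],axis=0).round(4).tolist())
yaw=np.arctan(k[0]); X=np.array([np.cos(yaw),np.sin(yaw)]);Y=np.array([-X[1],X[0]])
print('grip from head',f.x[:2]+.019*X-.076*Y)
im=cv2.imread("pics/side0.png"); s=C["side"]
for z in(.0645,):
    print('side px of grip',proj(s,[[.5335,.186,z],[.5315,.198,z],[.5365,.172,z]]).round(1).tolist())
cv2.imwrite("pics/s.png",cv2.resize(im[115:165,200:270],(700,500),interpolation=cv2.INTER_CUBIC))
```

```text
rod in [0.5295 0.2034 0.0705]
rod out [0.5357 0.1704 0.0705]
disc [0.539  0.1667 0.0645]
head [0.4939 0.252  0.121 ]
tube ((0.6778091192245483, 0.30209749937057495), (0.13750028610229492, 0.05513804778456688), 17.211166381835938) 0.11961576823793094
centre line slope deg 14.57805105580599 y at .51 0.25687272708383796
head circle [0.5043 0.2576 0.0364]
rod pts 156 [[0.5241, 0.1615, 0.0643], [0.5343, 0.1797, 0.071], [0.5482, 0.2031, 0.0797]]
grip from head [0.54186454 0.18880487]
side px of grip [[241.9, 151.0], [240.7, 149.0], [243.4, 153.3]]
```

View pics/s.png

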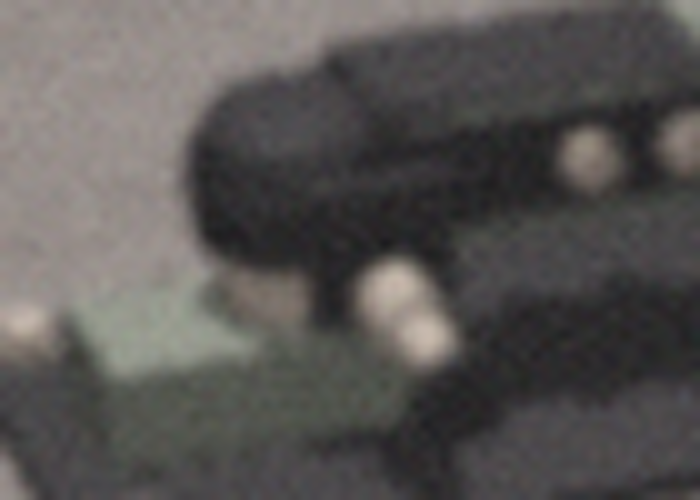

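Rod height agrees (cloud top at 0.071 against the expected 0.0725) and both views match to within about 2 mm. The grip point is about (0.533, 0.1855) with yaw 14°. Now the approach.

```bash
cat >> h.py <<'E'
yaw=np.radians(14.); X=np.array([np.cos(yaw),np.sin(yaw),0]); Y=np.array([-X[1],X[0],0]); Z=np.array([0,0,1.])
G0=np.array([.533,.1855,.0645]); H=G0+.076*Y-.019*X+.3*X; H[2]=.095
def rdown(s): y=s*X; return Rot.from_matrix(np.c_[np.cross(y,-Z),y,-Z])
E
python3 - <<'E'
from h import *
g=G0-.0035*Y+[0,0,.002]
p=np.array(current_position()); servo_line(p+[0,0,.08],rate=.3)
best=None
for s in(1,-1):
    j=inverse_kinematics(tcp(g+[0,0,.15],rdown(s)),rdown(s).as_quat()); print(s,j)
    if j is not None and (best is None or abs(j[5])<abs(best[1][5])): best=(s,j)
s=best[0]; r=rdown(s); open('s.txt','w').write(str(s))
move_ptp(tcp(g+[0,0,.15],r),r.as_quat()); say('hover')
servo_line(tcp(g+[0,0,.05],r),rate=.25)
print(servo_line(tcp(g,r),rate=.06,contact_N=5)); say('at',current_position()-tcp(g,r))
a=capture("top")["image"][150:250,110:230]; b=capture("side")["image"][90:190,180:300]
cv2.imwrite("pics/on.png",cv2.resize(np.hstack([a,b]),(800,333)))
E
```

```text
1 [ 2.06281255e-01  3.31807269e-01  1.62008731e+00 -4.44089210e-16
  1.18969808e+00 -3.80648402e-02]
-1 None
hover t 22.33 F [0.5 0.2 0.1] gap 0.0878 grip 0.0
False
at [2.46058950e-04 7.92293533e-05 1.60992377e-04] t 23.87 F [-0.3 -0.1  0.8] gap 0.0878 grip 0.0
```

View pics/on.png

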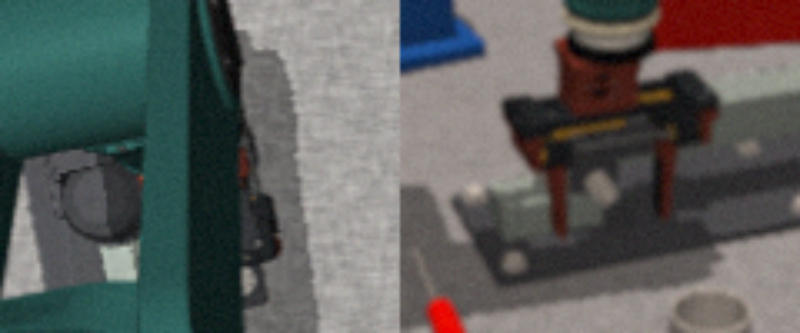

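On the right, the fingers at (560,190) and (665,185) straddle the rod at (603,188). I'll close and pull.

Run:
```python
from h import *
r=rdown(1); g=G0-.0035*Y+[0,0,.002]
move_gripper(.005); say('closed')
if .012<current_finger_gap()<.02:
    for d in(.01,.02,.027,.0305):
        servo_line(tcp(g-d*Y,r),rate=.05); f=np.array(current_force()); say(d,'Fy',round(f@Y,1),'Fx',round(f@X,1))
b=capture("side")["image"][100:180,190:290]
cv2.imwrite("pics/pull.png",cv2.resize(b,(500,400),interpolation=cv2.INTER_CUBIC))
```

```text
closed t 25.08 F [ 6.9  2.1 -8.2] gap 0.0151 grip 30.0
0.01 Fy 7.1 Fx 6.9 t 25.43 F [ 5.   8.5 -7.1] gap 0.0154 grip 30.0
0.02 Fy 10.7 Fx 7.9 t 25.78 F [ 5.1 12.3 -6.1] gap 0.015 grip 30.0
0.027 Fy 12.4 Fx 8.1 t 26.07 F [ 4.9 14.  -7.4] gap 0.0156 grip 30.0
0.0305 Fy 13.6 Fx 7.8 t 26.32 F [ 4.3 15.1 -6.8] gap 0.0155 grip 30.0
```

View pics/pull.png

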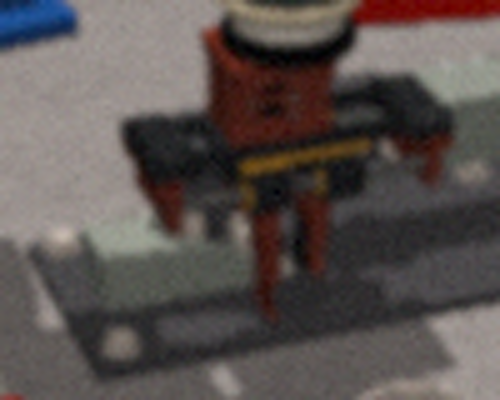

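```bash
cat >> h.py <<'E'
def lift(th,d,sx):
    R=Rot.from_rotvec(th*Y); g=H+R.apply(G0-.0035*Y+[0,0,.002]+sx*X-d*Y-H); return g,R*rdown(1)
E
python3 - <<'E'
from h import *
d,sx=.032,.002
g,r=lift(0,d,sx); servo_line(tcp(g,r),rate=.03); say('out')
for th in(.02,.05,.1):
    g,r=lift(th,d,sx); st=servo_line(tcp(g,r),r.as_quat(),rate=.06,contact_N=22); f=np.array(current_force()); say(th,st,'Fy',round(f@Y,1),'Fx',round(f@X,1))
    if st: break
E
```

```text
out t 26.62 F [ 0.3 14.2 -1.6] gap 0.0151 grip 30.0
0.02 False Fy 14.4 Fx 5.6 t 26.88 F [ 2.  15.4 -7.6] gap 0.0154 grip 30.0
0.05 False Fy 14.2 Fx 4.9 t 27.17 F [ 1.4 15.  -8.6] gap 0.0156 grip 30.0
0.1 False Fy 14.9 Fx 4.8 t 27.55 F [ 1.1 15.6 -8.5] gap 0.0153 grip 30.0
```

Fz is steady at about −8.5 N, which is the lifting load, and the latch spring is held at about 14.5 N. I'll continue lifting.

Run:
```python
from h import *
d,sx=.032,.002
for th in(.16,.22,.28,.34):
    g,r=lift(th,d,sx); st=servo_line(tcp(g,r),r.as_quat(),rate=.08,contact_N=22)
    if st: break
f=np.array(current_force()); say(th,st,'Fy',round(f@Y,1),'Fx',round(f@X,1))
C={}
for n in("side","top"):
    c=capture(n)
    for q in("drawbar","pot","tray","tape","grease","socket","spray","screwdriver"):
        for s in silhouettes(n,q)[:1]:
            p=cloud(c,s["region"]); print(n,q,round(s["conf"],2),np.percentile(p,[3,50,97],axis=0).round(3).tolist())
    C[n]=c["image"]
cv2.imwrite("pics/final.png",cv2.resize(C["side"],(800,600)))
```

```text
0.34 False Fy 14.4 Fx 4.4 t 28.98 F [ 0.8 15.1 -8.8] gap 0.0154 grip 30.0
side drawbar 0.66 [[0.493, 0.137, 0.09], [0.681, 0.276, 0.139], [0.781, 0.329, 0.2]]
side pot 0.57 [[0.561, -0.051, 0.008], [0.589, -0.041, 0.057], [0.619, 0.012, 0.085]]
side tray 0.6 [[0.471, -0.461, 0.002], [0.573, -0.335, 0.005], [0.675, -0.215, 0.045]]
side grease 0.73 [[0.676, -0.027, 0.008], [0.704, -0.013, 0.041], [0.738, 0.028, 0.058]]
side socket 0.76 [[0.675, -0.102, 0.003], [0.686, -0.096, 0.028], [0.698, -0.081, 0.051]]
side spray 0.83 [[0.727, -0.131, 0.002], [0.751, -0.119, 0.08], [0.788, -0.084, 0.149]]
side screwdriver 0.75 [[0.363, 0.015, 0.006], [0.39, 0.057, 0.022], [0.408, 0.199, 0.027]]
top drawbar 0.74 [[0.621, 0.262, 0.135], [0.666, 0.303, 0.164], [0.744, 0.337, 0.184]]
top pot 0.79 [[0.556, -0.047, 0.0], [0.595, -0.018, 0.015], [0.616, 0.01, 0.086]]
top tray 0.79 [[0.471, -0.455, 0.0], [0.568, -0.336, 0.004], [0.668, -0.221, 0.045]]
top tape 0.8 [[0.347, -0.145, -0.0], [0.392, -0.102, 0.024], [0.429, -0.061, 0.028]]
top grease 0.81 [[0.672, -0.021, 0.019], [0.697, 0.009, 0.054], [0.731, 0.039, 0.057]]
top socket 0.59 [[0.67, -0.095, 0.015], [0.679, -0.084, 0.045], [0.694, -0.073, 0.052]]
top spray 0.56 [[0.723, -0.124, 0.01], [0.743, -0.09, 0.102], [0.776, -0.061, 0.151]]
top screwdriver 0.82 [[0.359, 0.022, 0.002], [0.383, 0.075, 0.022], [0.403, 0.19, 0.028]]
```

View pics/final.png

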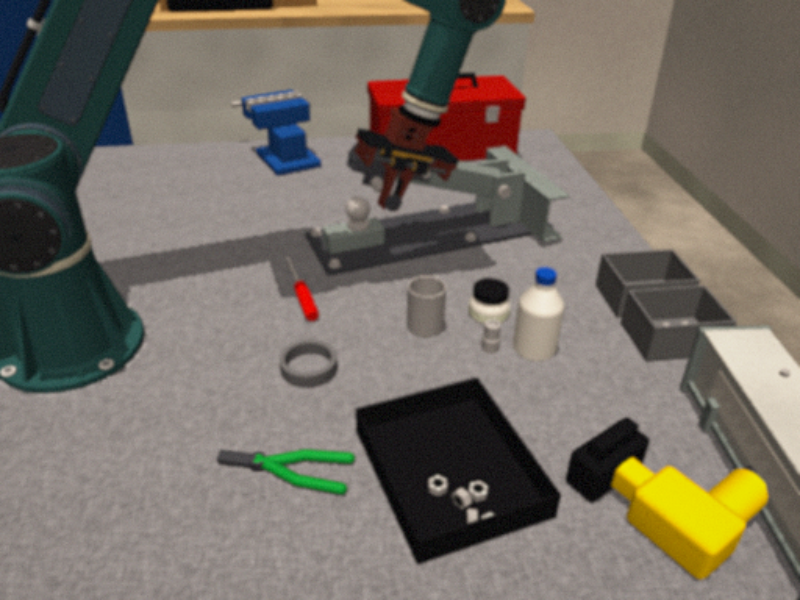

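The head is raised and the ball is bare at (358,208). The drawbar angle from the cloud is about 0.34 rad, which puts the rim about 50 mm above the ball. The nuts, pot and bystanders are in place.

```bash
python3 -c "
from h import *
say(); print(close_job())"
```

```text
t 29.88 F [-0.3 14.6 -8.2] gap 0.0156 grip 30.0
the job is handed in; nothing more can be done
None
```

I handed the job in at about 30 s: all five nuts are in the tray, the empty pot stands upright on the bench, and the gripper holds the drawbar raised by its drawn latch, with the coupler's rim about 50 mm above the ball.

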